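# Bring the sugar pourer to the front of the condiment carousel and lock it

### The arm

A 6-joint arm with a two-finger parallel gripper is mounted at the origin on a cart in front of the work surface, level with it; the furniture and walls round the work are solid. World frame = base frame: x ahead of the robot, y to its left, z up, the work surface at z = 0. Lengths are in m, angles in rad, forces in N, time in s.
With the tool pointing down it reaches from about 0.425 to 0.95 m from the base axis. Payload 14.7 kg.
Tool frame: the origin (TCP) lies between the finger pads; the fingertips stand 22 mm ahead of it and the grasp point (between the pads) lies 3 mm ahead of it; z points along the fingers, y is the line along which they close (so a half turn about z gives the same grasp; the last joint's range is limited). The gripper opens to 85 mm and grips with 20 to 120 N. Pads are 22 mm wide; open, the fingers measure 114 mm over their backs; the gripper's body (76 mm by 85 mm) begins 54 mm behind the grasp point. The pads swing forward as they close: fully open they stand 13 mm farther back than shut.
Start: joints at [-1.351, 0.48, 1.596, -0, 1.065, -0.047], TCP at [0.171, -0.627, 0.253] pointing down, gripper open.
Joint ranges: [-2.75, 2.75], [-0.82, 2.05], [0.23, 2.67], [-1.56, 4.7], [0.09, 2.69], [-2.92, 2.92]. Speed limits (rad/s): [1.89, 1.89, 2.39, 3.01, 3.01, 3.01].

### API

Orientations are given as a 3x3 rotation matrix whose columns are the frame's x, y, z axes.
In Python, from station import telemetry, imaging, workorder gives the robot as it stands. The module is installed in compiled form; this text tells all that it offers.
- The arm moves only by the tool jog_arm, never from a script. Its argument "moves" is a list of rows, each a list of 7 numbers: the shift along the tool's x, y, z in mm, then the turn, a rotation vector about the tool's x, y, z in degrees, then the opening, from 0 (shut) to 1 (fully open). In form: [[tx, ty, tz, rx, ry, rz, fingers], ...]. A call has 1 to 8 rows; each row shifts and turns the commanded pose from where the row before left it, along the tool's axes as they then stand; what a row does not reach is not made up. A row lasts 1/12 s, in which the tool goes at most 41.7 mm and 7.16 degrees, less where a joint would pass 70% of its speed; a pose out of reach is approached as far as the arm can. A call is refused whole if a number of a shift passes 41.7 or a number of a turn 7.16, either way. A call with a gripper value outside its range is refused whole. The fingers move at their own pace and stop on an object; the grip force is fixed at half the most. Time passes only in rows, so rows that do not move let the fingers close. It gives the time, the measured TCP pose, the force, the opening and the grip force at its end, in the units of the state.
- telemetry.state(): the state, without advancing time (a new reading comes with each control period).
- imaging.grab_frame(name): name is "scene" or "side" or "wrist"; returns (picture, depth): 420x560x3 uint8, red, green, blue; 420x560 float32, m along the optical axis (not along the pixel's ray), 0 where there is no reading.
- imaging.camera_params(name): a dict with "vertical_fov" (degrees; the focal length in pixels is half the picture's height over the tangent of half this angle, whatever the lens; pixels are square), "cx", "cy" (the principal point, pixels), "R" (3x3) and "t" (3): a world point X has camera coordinates R X + t. Camera axes: x right, y down, z forward; pixel columns grow to the right and rows downward; lengths in m; the calibration is good to about 2 mm. A picture is of the moment at which its call begins: read the wrist's pose just before it. camera_params takes no time and is no camera call; for the wrist camera it gives the pose at the moment of the call.
- workorder.job_done(): hands the job in; it is judged then, once.
The state is a dict: "time_s": time; "joint_pos": joint angles; "qd": joint speeds; "joint_efforts": joint torques, N m; "ee_pos": TCP position; "ee_rot": TCP orientation; "wrist_force": force on the tool from outside, world axes, zero at the start; "torque": the same for the moment, N m; "finger_gap": finger opening in m; "grip_force": force on a finger pad.
Only numpy, scipy, OpenCV 4.12 (cv2) and the standard library are available. Lean on these libraries where they do the work, as an engineer would, in place of code of your own. Each camera call takes 0.05 s, during which the arm holds its last target. There are 200 camera calls.

### The job

Turn the condiment carousel by pushing its rim with a fingertip, without flinging it round, until the tall sugar pourer stands at the front, in line with the index post; then press the lock button on top of that post fully down so that the tray is locked there. Nothing is gripped or lifted: do not touch the jars and the tin, which stay upright in their wells, and leave the other things on the worktop where they are.

Things in the scene. Friction and masses are not known exactly. Their poses are not given: they have to be found in the camera images.
- carousel_base: Fixed base of the condiment carousel: dark steel disc, radius 85 mm, on the worktop, with the index post at its front. Origin on the tray's turning axis at worktop height; its own -x axis points from the turning axis to the front (the post), z up. The post (32 mm wide) stands 148 to 158 mm from the axis, 128 mm high; its arm reaches back over the tray's edge and carries the lock button.
- front_place (a point): Fixed point of the base, 52 mm in front of the turning axis towards the index post, at the height of the tray's upper face (30 mm): where the centre of the pourer's foot must finally stand. The rim away from the post, on the robot's right, is clear for the hand; a tall coffee grinder stands close beyond the tray on the far left, and a shelf hangs 0.45 m above the worktop from 0.77 m ahead of the robot on.
- carousel_tray (a joint): Turning of the round wooden tray, rad: 0 at the start, positive anticlockwise seen from above, no end stops; it stays where it is left and takes about 2 N at the rim. Tray 240 mm across, upper face 30 mm above the worktop. Four round wells (68 mm inside, lip 7 mm high) lie 52 mm from the axis, 90 degrees apart; the jars and the tin stand loose in them.
- lug (a point): Top centre of one of the four black round thumb lugs on the tray's rim, by which it is pushed; turns with the tray. The lugs stand halfway between the wells (45 degrees from each), centres 130 mm from the axis, 24 mm diameter, 30 to 56 mm above the worktop, each on a rounded wooden ear 30 mm wide (21 to 30 mm high). This one is the first anticlockwise (from above) of the pourer's well. All pass freely under the post's arm.
- notch (a point): Top of the notch outside the pourer's well, in the raised steel index ring on the tray (100 to 116 mm from the axis, up to 40 mm above the worktop); turns with the tray. One V notch straight outside each of the four wells, 34 mm wide at the top, 14 mm at the bottom.
- lock_button (a joint): Travel of the lock plunger, m: 0 = up (at the start), 0.012 = fully down, head seated on its sleeve. Moves straight down, stays where it is left, takes about 2 N. It goes deeper than 4 mm only over a notch: within about 5 degrees of square its tapered foot draws the tray square while pressed (up to about 10 N); elsewhere it stops on the ring.
- lock_top (a point): Centre of the upper face of the lock button's black mushroom head (34 mm across), which is pressed; 152 mm above the worktop while the button is up, 140 mm when it is down.
- sugar_shaker: The sugar pourer: clear glass jar, white sugar in its lower half, with a domed steel cap and a spout; by far the tallest thing on the carousel (65 mm across, 154 mm high). Stands loose in one of the wells. Origin at the centre of its foot, z up.
- tablet_tin: Loose printed tin in a well, 57 mm across, 72 mm high. Origin at the centre of its foot, z up.
- spice_cinnamon: Loose spice jar with a white lid in a well, 47 mm across, 98 mm high. Origin at the centre of its foot, z up.
- spice_cocoa: Loose spice jar with a dark lid in a well, 44 mm across, 96 mm high. Origin at the centre of its foot, z up.
- espresso_cup: Bystander: espresso cup, 61 mm across, 85 mm with its handle, 53 mm high, left of the carousel. Origin under its middle.
- spare_cup: Bystander: a second, equal espresso cup, farther left. Origin under its middle.
- milk_pitcher: Bystander: steel milk pitcher, 68 x 96 mm, 86 mm high. Origin under its middle.
Not all that is in view belongs to the job. Leave any pink look-alike of the sugar_shaker alone.

How it is judged:
By the outcome, as a careful person would: the job done as asked, in the order asked, and still so for the second after the job is handed in, with the robot touching nothing.
It also fails if it takes over 64 s, if anything falls off the work surface, if the arm or the gripper's body presses on something with over 40 N, if the wrist force passes 120 N, or if a joint passes its speed limit or range.

## Working session

There is one attempt and no reset: what is moved stays moved. The work goes in short steps, Python scripts to look and compute and a tool call to move; the robot and the scene stay as the last step left them, time stands still between calls to the robot, and variables do not carry over. Pictures are saved under pics/ and viewed, at most 10 in all, crops included, and the job is handed in when it is done.

Besides the shell and the picture viewer there is one more tool, called as name(argument=value, ...) on one line, values as JSON. jog_arm: Moves the arm, as the interface text tells. Its arguments: {"type":"object","properties":{"moves":{"type":"array"}},"required":["moves"]}

```bash
mkdir -p pics; cat > h.py <<'E'
import numpy as np, cv2
from station import telemetry, imaging, workorder
def cam(n):
    p=imaging.camera_params(n); f=210/np.tan(np.radians(p["vertical_fov"])/2)
    return f,p["cx"],p["cy"],np.array(p["R"]),np.array(p["t"])
def ray(c,u,v,z):
    f,cx,cy,R,t=c; d=R.T@np.array([(u-cx)/f,(v-cy)/f,1]); o=-R.T@t
    return o+d*(z-o[2])/d[2]
def pts(c,D):
    f,cx,cy,R,t=c; v,u=np.mgrid[:D.shape[0],:D.shape[1]]
    P=np.stack([(u-cx)/f*D,(v-cy)/f*D,D],-1); return (P-t)@R
def proj(c,X):
    f,cx,cy,R,t=c; q=R@np.array(X)+t; return f*q[0]/q[2]+cx,f*q[1]/q[2]+cy
E
python3 - <<'E'
from h import *
for n in("scene","side"):
    c=cam(n);a,d=imaging.grab_frame(n);np.savez(n,a=a,d=d,f=c[0],cx=c[1],cy=c[2],R=c[3],t=c[4])
    cv2.imwrite(f"pics/{n}0.png",cv2.resize(a[:,:,::-1],(784,588)))
    print(n,-c[3].T@c[4],c[0],(d>0).mean())
s=telemetry.state();print(s["time_s"],s["ee_rot"],s["finger_gap"])
E
```

```text
scene [ 0.52988236 -0.80599315  0.73869592] 380.0876547518554 0.9958248299319727
side [ 1.15448273 -0.95041793  0.63485392] 546.951446114779 0.9744302721088436
0.1 [[ 9.64626033e-01  2.63622008e-01 -2.31507382e-04]
 [ 2.63622105e-01 -9.64625473e-01  1.04043285e-03]
 [ 5.09630800e-05 -1.06465908e-03 -9.99999432e-01]] 0.08499061860126211
```

View pics/scene0.png

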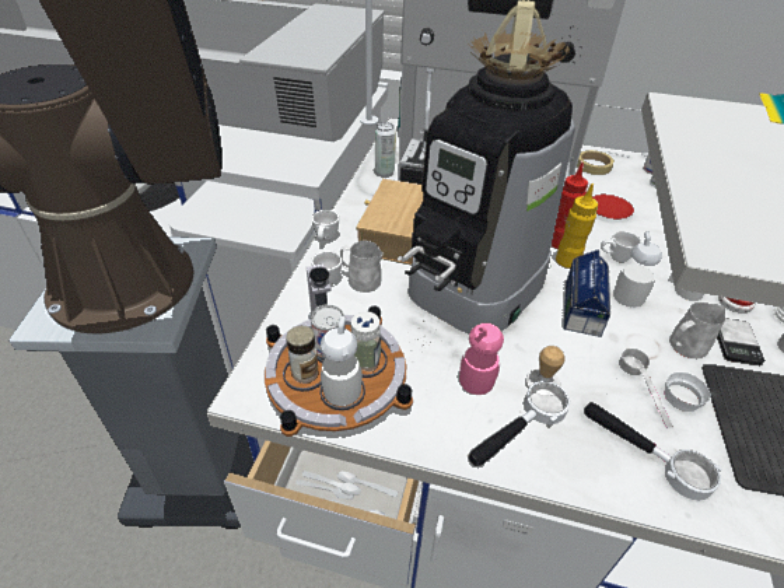

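View pics/side0.png

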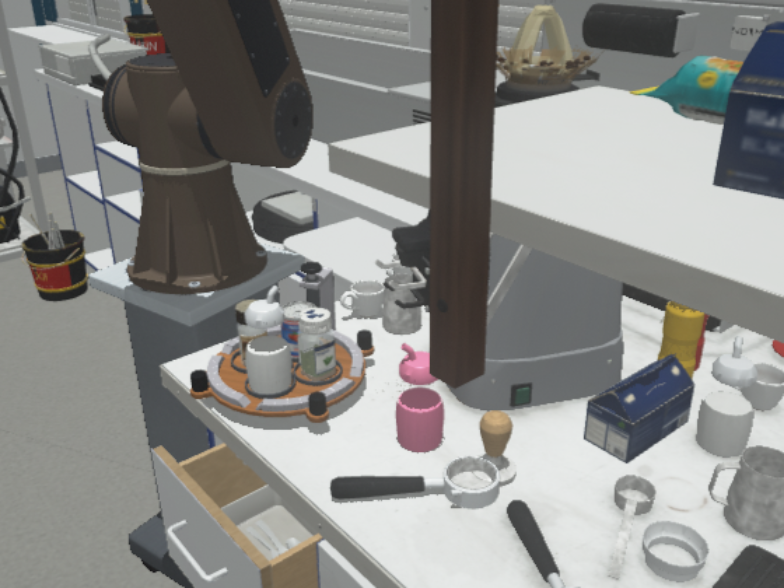

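The scene view (784 px wide) shows the carousel with its pourer (white cap) at (341,365), the post with its black button at (318,275), and lugs at (273,333), (375,313), (404,393) and (289,420). 

Candidates for the pourer:
- Clear/white pourer on the tray at (341,365). This is the one to use.
- Pink look-alike at (482,357). Leave it alone.
- White-lid jar at (366,340). This is the cinnamon.

Next I measure lugs, button and pourer.

```bash
cat > m.py <<'E'
from h import *
from scipy.optimize import least_squares
def lugs(c,a,d):
    P=pts(c,d); blk=(a.max(2)<60)
    out=[]
    for lo,hi,nm in((.045,.062,'lug'),(.143,.158,'btn')):
        m=(blk&(P[...,2]>lo)&(P[...,2]<hi)&(P[...,0]>.2)&(P[...,0]<.8)&(abs(P[...,1])<.6)).astype(np.uint8)
        n,l,s,ce=cv2.connectedComponentsWithStats(m)
        for i in range(1,n):
            if s[i,4]>8:
                q=P[l==i]; out.append((nm,ce[i].round(1),s[i,4],q.mean(0).round(4),q.min(0).round(3),q.max(0).round(3)))
    return out
E
python3 - <<'E'
from m import *
for n in("scene","side"):
    z=np.load(n+".npz");c=(z['f'],z['cx'],z['cy'],z['R'],z['t']);print(n)
    for o in lugs(c,z['a'],z['d']):print(*o)
    P=pts(c,z['d']);m=(P[...,2]>.10)&(P[...,2]<.17)&(P[...,0]>.25)&(P[...,0]<.6)&(P[...,1]<-.1)&(P[...,1]>-.6)
    q=P[m];hi=q[q[:,2]>.14]; print('tall',len(hi),np.median(hi,0),hi.min(0),hi.max(0))
z=np.load("scene.npz");cv2.imwrite("pics/crop.png",cv2.resize(z['a'][180:320,170:320,::-1],(640,597),interpolation=cv2.INTER_CUBIC))
E
```

```text
scene
lug [293.  126.4] 70 [0.5928 0.3428 0.0544] [0.569 0.334 0.045] [0.62  0.354 0.062]
lug [267.9 221.5] 32 [ 0.5169 -0.1232  0.0558] [ 0.507 -0.133  0.05 ] [ 0.525 -0.114  0.058]
lug [194.6 236.7] 64 [ 0.3399 -0.1783  0.0542] [ 0.33  -0.187  0.045] [ 0.349 -0.167  0.059]
lug [288.4 279.9] 86 [ 0.5658 -0.3017  0.0541] [ 0.556 -0.311  0.045] [ 0.576 -0.289  0.058]
lug [205.5 298.7] 102 [ 0.3914 -0.3531  0.0543] [ 0.38  -0.361  0.045] [ 0.402 -0.341  0.059]
btn [303.6 191. ] 99 [ 0.601  -0.1182  0.1551] [ 0.573 -0.136  0.146] [ 0.627 -0.081  0.158]
btn [227.7 195.9] 102 [ 0.4228 -0.137   0.1518] [ 0.407 -0.15   0.146] [ 0.438 -0.122  0.155]
btn [327.9 200.3] 98 [ 0.6566 -0.1473  0.1529] [ 0.62  -0.173  0.143] [ 0.699 -0.122  0.158]
tall 679 [ 0.46481659 -0.28533341  0.15528341] [ 0.40618471 -0.31169731  0.1400111 ] [ 0.59989813 -0.1004973   0.1695846 ]
side
lug [259.9 242.2] 30 [ 0.5242 -0.1271  0.0495] [ 0.513 -0.133  0.046] [ 0.532 -0.12   0.055]
lug [141.6 269.3] 87 [ 0.399  -0.3517  0.0526] [ 0.387 -0.36   0.045] [ 0.409 -0.342  0.058]
lug [225.8 285.7] 83 [ 0.5739 -0.3011  0.0523] [ 0.562 -0.31   0.045] [ 0.584 -0.289  0.058]
btn [220.1 192.4] 37 [ 0.4298 -0.141   0.1492] [ 0.416 -0.148  0.144] [ 0.444 -0.131  0.153]
btn [301.8 214.1] 42 [ 0.6372 -0.137   0.1535] [ 0.617 -0.159  0.146] [ 0.652 -0.116  0.158]
tall 590 [ 0.47606395 -0.28441264  0.1526328 ] [ 0.41213936 -0.31010887  0.1400867 ] [ 0.59741738 -0.10106492  0.16984424]
```

View pics/crop.png

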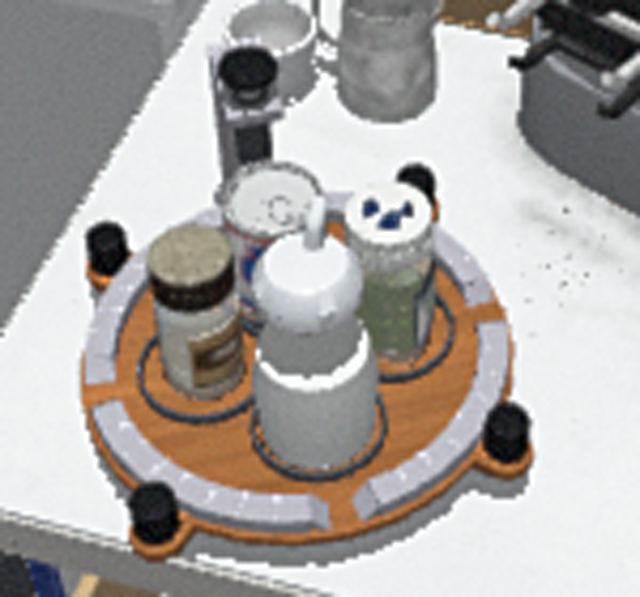

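The crop shows the carousel clearly. The pourer (cap at about (305,275)) is opposite the post with its black button at (248,70). The tin is in the front well now, so the tray needs about 180°. The tray centre is about (0.458,-0.240), the front direction is about 107°, and the first lug to push is at -120°. I'll push anticlockwise on the robot's right, in two 90° strokes.

jog_arm(moves=[[28,-25.7,0,0,0,0,0],[28,-25.7,0,0,0,0,0],[28,-25.7,0,0,0,0,0],[28,-25.7,0,0,0,0,0],[28,-25.7,0,0,0,0,0],[28,-25.7,0,0,0,0,0],[28,-25.7,0,0,0,0,0],[28,-25.7,0,0,0,0,0]])

```text
time_s: 0.77
ee_pos: [0.3337, -0.3678, 0.2532]
ee_rot: [[0.965, 0.263, -0.0], [0.263, -0.965, 0.0], [-0.0, -0.0, -1.0]]
wrist_force: [0.8, 0.1, 0.3]
finger_gap: -0.0
grip_force: 0.0
```

jog_arm(moves=[[28.5,-25.7,0,0,0,0,0],[0,0,0,0,0,7,0],[0,0,0,0,0,7,0],[0,0,0,0,0,7,0],[0,0,0,0,0,7,0],[0,0,0,0,0,7,0],[0,0,0,0,0,7,0],[0,0,0,0,0,7,0]])

```text
time_s: 1.43
ee_pos: [0.3539, -0.3371, 0.2531]
ee_rot: [[0.828, -0.56, -0.0], [-0.56, -0.828, 0.0], [-0.0, -0.0, -1.0]]
wrist_force: [0.2, 0.1, -1.1]
finger_gap: -0.0
grip_force: 0.0
```

jog_arm(moves=[[0,0,0,0,0,7,0],[0,0,0,0,0,6.3,0],[0,0,0,0,0,0,0],[0,0,0,0,0,0,0]])

```text
time_s: 1.77
ee_pos: [0.3539, -0.3372, 0.2531]
ee_rot: [[0.684, -0.729, -0.0], [-0.729, -0.684, 0.0], [-0.0, 0.0, -1.0]]
wrist_force: [0.2, 0.2, -0.5]
finger_gap: -0.0001
grip_force: 0.0
```

```bash
python3 - <<'E'
from m import *
z=np.load("scene.npz");c=(z['f'],z['cx'],z['cy'],z['R'],z['t']);P=pts(c,z['d']);print('pink',P[270,343],P[245,345])
s=telemetry.state();p=s["ee_pos"];r=s["ee_rot"];print(p,np.array(r).round(3),s['finger_gap'],s['joint_pos'],s["wrist_force"])
C=np.array([.458,-.24]);q=np.array(p)[:2]-C;print(np.hypot(*q),np.degrees(np.arctan2(q[1],q[0])),np.degrees(np.arctan2(r[1][1],r[0][1])))
a,d=imaging.grab_frame("wrist");cv2.imwrite("pics/w1.png",a[:,:,::-1])
E
```

```text
pink [ 0.69030149 -0.26989114  0.05122151] [ 0.68584956 -0.25956717  0.12451332]
[ 0.35386039 -0.3372004   0.25314885] [[ 0.684 -0.729 -0.   ]
 [-0.729 -0.684  0.   ]
 [-0.     0.    -1.   ]] -9.656428426034034e-05 [-8.23310843e-01  2.55792427e-01  1.95641595e+00 -2.25960488e-05
  9.29784813e-01  1.56445999e+00] [ 0.22823661  0.17571919 -0.52448114]
0.1424534129822346 -136.97392497806354 -136.80841665694956
```

View pics/w1.png

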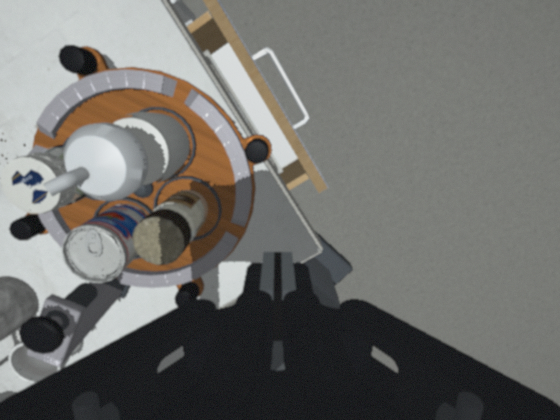

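The wrist view shows the lug to push at (257,148), with the shut fingertips at (280,270) clear of the tray. Lowering beside it.

jog_arm(moves=[[0,0,32,0,0,0,0],[0,0,32,0,0,0,0],[0,0,32,0,0,0,0],[0,0,32,0,0,0,0],[0,0,32,0,0,0,0],[0,0,28,0,0,0,0],[0,0,0,0,0,0,0]])

```text
time_s: 2.4
ee_pos: [0.3521, -0.3354, 0.0612]
ee_rot: [[0.684, -0.729, -0.005], [-0.729, -0.684, 0.005], [-0.007, -0.0, -1.0]]
wrist_force: [-1.8, 1.4, -0.2]
finger_gap: 0.0
grip_force: 0.0
```

jog_arm(moves=[[7.4,-0.2,0,0,0,-3,0],[7.4,-0.2,0,0,0,-3,0],[7.4,-0.2,0,0,0,-3,0],[7.4,-0.2,0,0,0,-3,0],[7.4,-0.2,0,0,0,-3,0],[7.4,-0.2,0,0,0,-3,0]])

```text
time_s: 2.9
ee_pos: [0.3892, -0.3648, 0.0669]
ee_rot: [[0.877, -0.48, 0.0], [-0.48, -0.877, -0.0], [0.0, 0.0, -1.0]]
wrist_force: [-1.1, 1.0, 0.3]
finger_gap: 0.0001
grip_force: 0.9
```

jog_arm(moves=[[7.4,-0.2,2,0,0,-3,0],[7.4,-0.2,0,0,0,-3,0],[7.4,-0.2,0,0,0,-3,0],[7.4,-0.2,0,0,0,-3,0],[7.4,-0.2,0,0,0,-3,0],[7.4,-0.2,0,0,0,-3,0],[7.4,-0.2,0,0,0,-3,0],[7.4,-0.2,0,0,0,-3,0]])

```text
time_s: 3.57
ee_pos: [0.4455, -0.382, 0.0651]
ee_rot: [[0.997, -0.082, 0.0], [-0.082, -0.997, -0.0], [0.0, 0.0, -1.0]]
wrist_force: [-2.0, 0.8, 0.5]
finger_gap: 0.0003
grip_force: 0.8
```

jog_arm(moves=[[7.4,-0.2,0,0,0,-3,0],[7.4,-0.2,0,0,0,-3,0],[7.4,-0.2,0,0,0,-3,0],[7.4,-0.2,0,0,0,-3,0],[7.4,-0.2,0,0,0,-3,0],[7.4,-0.2,0,0,0,-3,0],[7.4,-0.2,0,0,0,-3,0],[7.4,-0.2,0,0,0,-3,0]])

```text
time_s: 4.23
ee_pos: [0.5039, -0.3748, 0.0652]
ee_rot: [[0.944, 0.33, 0.0], [0.33, -0.944, -0.001], [0.0, 0.001, -1.0]]
wrist_force: [-1.4, -1.9, -0.4]
finger_gap: 0.0
grip_force: 0.8
```

jog_arm(moves=[[7.4,-0.2,0,0,0,-3,0],[7.4,-0.2,0,0,0,-3,0],[7.4,-0.2,0,0,0,-3,0],[7.4,-0.2,0,0,0,-3,0],[7.4,-0.2,0,0,0,-3,0],[7.4,-0.2,0,0,0,-3,0],[7.4,-0.2,0,0,0,-3,0],[7.4,-0.2,0,0,0,-3,0]])

```text
time_s: 4.9
ee_pos: [0.5546, -0.3445, 0.0654]
ee_rot: [[0.728, 0.686, 0.001], [0.686, -0.728, -0.001], [0.0, 0.001, -1.0]]
wrist_force: [-0.7, -2.3, 0.2]
finger_gap: -0.0002
grip_force: 1.2
```

jog_arm(moves=[[5,-0.1,0,0,0,-2,0],[2.5,0,0,0,0,-1,0],[0,0,0,0,0,0,0],[-6,0,0,0,0,0,0],[0,0,-35,0,0,0,0],[0,0,-35,0,0,0,0],[0,0,0,0,0,0,0]])

```text
time_s: 5.48
ee_pos: [0.5568, -0.3455, 0.1396]
ee_rot: [[0.696, 0.718, 0.006], [0.719, -0.695, -0.004], [0.001, 0.007, -1.0]]
wrist_force: [1.5, -2.0, 0.7]
finger_gap: 0.0
grip_force: 0.0
```

```bash
python3 - <<'E'
from m import *
s=telemetry.state();p=s["ee_pos"];r=s["ee_rot"]
C=np.array([.458,-.24]);q=np.array(p)[:2]-C;print(p,np.hypot(*q),np.degrees(np.arctan2(q[1],q[0])),np.degrees(np.arctan2(r[1][1],r[0][1])))
c=cam("scene");a,d=imaging.grab_frame("scene")
for o in lugs(c,a,d):print(*o[:4],np.degrees(np.arctan2(o[3][1]+.24,o[3][0]-.458)).round(1))
cv2.imwrite("pics/s2.png",cv2.resize(a[150:350,150:350,::-1],(600,600)))
E
```

```text
[ 0.55684966 -0.34545655  0.13962933] 0.14454182431864185 -46.8521959979639 -44.06833609138124
lug [367.8 220.6] 9 [ 0.7756 -0.105   0.0472] 23.0
lug [199.9 231.4] 71 [ 0.3501 -0.1605  0.0545] 143.6
lug [283.5 286.4] 84 [ 0.555  -0.3192  0.0542] -39.2
lug [198.3 294.2] 97 [ 0.3747 -0.3424  0.0547] -129.1
btn [227.6 195.9] 106 [ 0.4226 -0.1368  0.1515] 108.9
btn [330.5 199.4] 78 [ 0.6631 -0.1437  0.1524] 25.2
btn [287.  274.4] 17 [ 0.5584 -0.3589  0.1492] -49.8
```

View pics/s2.png

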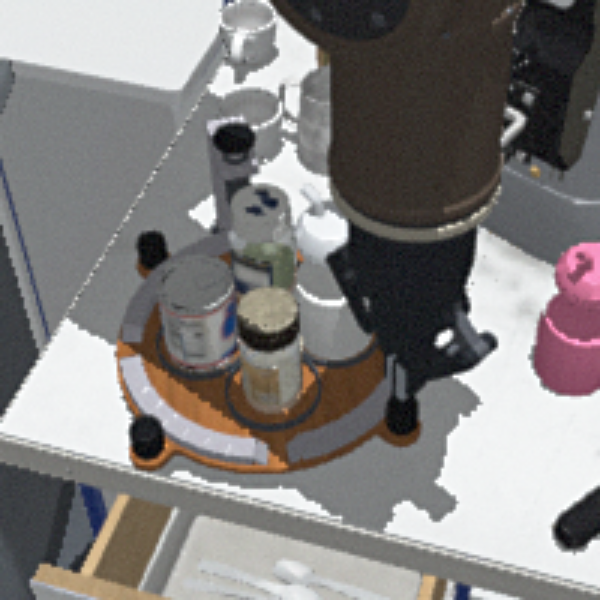

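After the first stroke the tray has turned about 81°, and the jars are still upright. The lugs at crop (148,437) and (402,412) are at about -128° and -38°. Returning along the arc, raised, to take the next lug.

jog_arm(moves=[[7,-2,0,0,0,0,0],[-16.8,-1,0,0,0,6.8,0],[-16.8,-1,0,0,0,6.8,0],[-16.8,-1,0,0,0,6.8,0],[-16.8,-1,0,0,0,6.8,0],[-16.8,-1,0,0,0,6.8,0],[-16.8,-1,0,0,0,6.8,0],[-16.8,-1,0,0,0,6.8,0]])

```text
time_s: 6.2
ee_pos: [0.4509, -0.3796, 0.1321]
ee_rot: [[0.999, -0.035, -0.002], [-0.035, -0.999, 0.002], [-0.002, -0.001, -1.0]]
wrist_force: [-0.1, 0.6, -0.2]
finger_gap: 0.0
grip_force: 0.0
```

jog_arm(moves=[[-16.8,-1,0,0,0,6.8,0],[-16.8,-1,0,0,0,6.8,0],[-16.8,-1,0,0,0,6.8,0],[-16.8,-1,0,0,0,6.8,0],[-16.8,-1,0,0,0,6.8,0],[-16.8,-1,0,0,0,6.8,0],[-16.8,-1,0,0,0,6.8,0],[-16.8,-1,0,0,0,6.8,0]])

```text
time_s: 6.87
ee_pos: [0.3373, -0.3162, 0.1325]
ee_rot: [[0.553, -0.833, -0.002], [-0.833, -0.553, 0.002], [-0.002, 0.0, -1.0]]
wrist_force: [0.3, 0.2, -0.4]
finger_gap: -0.0002
grip_force: 0.0
```

jog_arm(moves=[[0,0,0,0,0,0,0],[0,0,0,0,0,0,0]])

```text
time_s: 7.03
ee_pos: [0.3379, -0.3165, 0.1328]
ee_rot: [[0.56, -0.829, -0.001], [-0.829, -0.56, 0.002], [-0.002, 0.0, -1.0]]
wrist_force: [0.7, -0.9, 0.4]
finger_gap: -0.0001
grip_force: 0.0
```

```bash
cat > st.py <<'E'
from h import *
s=telemetry.state();p=s["ee_pos"];r=s["ee_rot"]
C=np.array([.458,-.24]);q=np.array(p)[:2]-C;print(p,np.hypot(*q),np.degrees(np.arctan2(q[1],q[0])),np.degrees(np.arctan2(r[1][1],r[0][1])),s['joint_pos'])
print(s["time_s"],s["wrist_force"])
E
python3 st.py
```

```text
[ 0.33793263 -0.31646335  0.13275148] 0.14234752530644004 -147.50950579427828 -145.94776356703485 [-8.18130523e-01  4.05308852e-01  2.12833014e+00  8.19105861e-05
  6.09978168e-01  1.72907157e+00]
7.0333 [ 0.7075479  -0.87640094  0.38221286]
```

jog_arm(moves=[[0,0,35,0,0,0,0],[0,0,33,0,0,0,0],[0,0,0,0,0,0,0],[7.4,-0.2,0,0,0,-3,0],[7.4,-0.2,0,0,0,-3,0],[7.4,-0.2,0,0,0,-3,0],[7.4,-0.2,0,0,0,-3,0]])

```text
time_s: 7.62
ee_pos: [0.358, -0.3404, 0.0661]
ee_rot: [[0.722, -0.692, -0.001], [-0.692, -0.722, 0.001], [-0.001, -0.0, -1.0]]
wrist_force: [-1.9, 1.4, -0.6]
finger_gap: 0.0
grip_force: 0.9
```

jog_arm(moves=[[7.4,-0.2,0,0,0,-3,0],[7.4,-0.2,0,0,0,-3,0],[7.4,-0.2,0,0,0,-3,0],[7.4,-0.2,0,0,0,-3,0],[7.4,-0.2,0,0,0,-3,0],[7.4,-0.2,0,0,0,-3,0],[7.4,-0.2,0,0,0,-3,0],[7.4,-0.2,0,0,0,-3,0]])

```text
time_s: 8.28
ee_pos: [0.4079, -0.3715, 0.0664]
ee_rot: [[0.941, -0.338, -0.001], [-0.338, -0.941, 0.001], [-0.001, -0.0, -1.0]]
wrist_force: [-1.7, 1.3, -0.4]
finger_gap: 0.0002
grip_force: 0.9
```

jog_arm(moves=[[7.4,-0.2,0,0,0,-3,0],[7.4,-0.2,0,0,0,-3,0],[7.4,-0.2,0,0,0,-3,0],[7.4,-0.2,0,0,0,-3,0],[7.4,-0.2,0,0,0,-3,0],[7.4,-0.2,0,0,0,-3,0],[7.4,-0.2,0,0,0,-3,0],[7.4,-0.2,0,0,0,-3,0]])

```text
time_s: 8.95
ee_pos: [0.4662, -0.3795, 0.0665]
ee_rot: [[0.997, 0.074, -0.001], [0.074, -0.997, 0.0], [-0.001, -0.001, -1.0]]
wrist_force: [-1.0, 1.6, 0.0]
finger_gap: -0.0002
grip_force: 0.9
```

jog_arm(moves=[[7.4,-0.2,0,0,0,-3,0],[7.4,-0.2,0,0,0,-3,0],[7.4,-0.2,0,0,0,-3,0],[7.4,-0.2,0,0,0,-3,0],[7.4,-0.2,0,0,0,-3,0],[7.4,-0.2,0,0,0,-3,0],[7.4,-0.2,0,0,0,-3,0],[7.4,-0.2,0,0,0,-3,0]])

```text
time_s: 9.62
ee_pos: [0.5228, -0.3633, 0.0666]
ee_rot: [[0.881, 0.473, -0.001], [0.473, -0.881, 0.0], [-0.0, -0.0, -1.0]]
wrist_force: [-2.2, -2.0, -0.1]
finger_gap: 0.0001
grip_force: 0.9
```

jog_arm(moves=[[7.4,-0.2,0,0,0,-3,0],[7.4,-0.2,0,0,0,-3,0],[7.4,-0.2,0,0,0,-3,0],[7.4,-0.2,0,0,0,-3,0],[7.4,-0.2,0,0,0,-3,0],[5,-0.1,0,0,0,-2,0],[2.5,0,0,0,0,-1,0],[0,0,0,0,0,0,0]])

```text
time_s: 10.28
ee_pos: [0.5585, -0.3365, 0.0663]
ee_rot: [[0.693, 0.721, 0.0], [0.721, -0.693, -0.0], [0.0, 0.001, -1.0]]
wrist_force: [0.4, -0.8, 0.1]
finger_gap: 0.0001
grip_force: 0.1
```

```bash
python3 st.py; python3 - <<'E'
from m import *
for n in("scene","side"):
  c=cam(n);a,d=imaging.grab_frame(n)
  for o in lugs(c,a,d):
    if o[3][0]<.6:print(*o[:4],np.degrees(np.arctan2(o[3][1]+.239,o[3][0]-(.4545 if n=="scene" else .462))).round(1))
  cv2.imwrite(f"pics/{n}3.png",cv2.resize(a[150:350,150:350,::-1],(600,600)))
E
```

```text
[ 0.55848434 -0.33645547  0.06633554] 0.13928661667313688 -43.828042878621225 -43.90135887655196 [-5.88713953e-01  7.00511023e-01  1.72841475e+00  2.97881082e-05
  7.12092709e-01  1.77486728e-01]
10.2833 [ 0.38836985 -0.8357594   0.14467833]
lug [199.5 232.1] 74 [ 0.3492 -0.1623  0.0539] 143.9
lug [222.6 265.8] 12 [ 0.4169 -0.2628  0.0507] -147.7
lug [199.  294.6] 101 [ 0.3763 -0.3433  0.0545] -126.9
lug [287.1 296.7] 12 [ 0.5621 -0.3479  0.0584] -45.3
btn [227.4 195.6] 113 [ 0.4221 -0.1362  0.152 ] 107.5
btn [292.1 276.1] 95 [ 0.5679 -0.3639  0.1508] -47.8
lug [262.5 245.1] 47 [ 0.5386 -0.137   0.0514] 53.1
lug [140. 265.] 85 [ 0.3837 -0.3421  0.0524] -127.2
lug [217.9 286.9] 88 [ 0.5654 -0.3138  0.0537] -35.9
lug [207.5 293.6] 28 [ 0.5673 -0.3448  0.0569] -45.1
btn [197.5 252.3] 65 [ 0.5624 -0.3569  0.1488] -49.6
btn [212.1 253.5] 46 [ 0.5882 -0.3476  0.1504] -40.7
```

View pics/scene3.png

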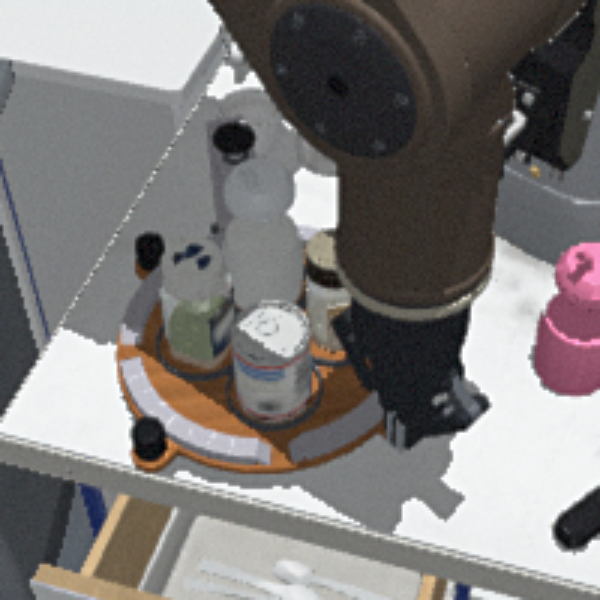

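The pourer is now nearly at the post (crop (262,230)). It needs about 9° more.

jog_arm(moves=[[7.4,0,0,0,0,-3,0],[7.4,0,0,0,0,-3,0],[5,0,0,0,0,-2,0],[2.5,0,0,0,0,-1,0],[0,0,0,0,0,0,0],[0,0,0,0,0,0,0]])

```text
time_s: 10.88
ee_pos: [0.5721, -0.3197, 0.0654]
ee_rot: [[0.575, 0.818, -0.0], [0.818, -0.575, 0.0], [0.0, -0.0, -1.0]]
wrist_force: [-1.1, -0.4, 0.2]
finger_gap: -0.0001
grip_force: 0.0
```

```bash
python3 st.py; python3 - <<'E'
from m import *
for n in("scene","side"):
  c=cam(n);a,d=imaging.grab_frame(n)
  for o in lugs(c,a,d):
    if o[3][0]<.6:print(*o[:4],np.degrees(np.arctan2(o[3][1]+.239,o[3][0]-(.4545 if n=="scene" else .462))).round(1))
E
```

```text
[ 0.57214185 -0.31971513  0.06540743] 0.1392223534518872 -34.929931423076575 -35.09503471811268 [-5.55854335e-01  7.05559663e-01  1.71953641e+00  8.54652653e-05
  7.16660992e-01  5.66051305e-02]
10.8833 [-1.09918799 -0.4287313   0.21152569]
lug [266.1 221.4] 30 [ 0.5124 -0.1235  0.0562] 63.4
lug [194.1 236.9] 74 [ 0.3389 -0.1787  0.054 ] 152.5
lug [223.7 267.9] 10 [ 0.4203 -0.2698  0.0518] -138.0
lug [293.8 289.8] 11 [ 0.5768 -0.33    0.0578] -36.7
lug [206.1 298.9] 102 [ 0.3928 -0.3538  0.0545] -118.3
btn [227.5 195.7] 111 [ 0.4222 -0.1362  0.1518] 107.4
btn [273.3 251.7] 9 [ 0.5315 -0.3011  0.1474] -38.9
btn [281.8 263.4] 9 [ 0.5486 -0.3294  0.1453] -43.9
btn [301.  268.3] 98 [ 0.5857 -0.3448  0.1506] -38.9
lug [259.2 240.3] 61 [ 0.521  -0.1254  0.0523] 62.6
lug [141.8 269.7] 88 [ 0.4004 -0.3525  0.0526] -118.5
lug [229.  284.9] 58 [ 0.5778 -0.2962  0.0529] -26.3
lug [220.2 291.7] 32 [ 0.5823 -0.3269  0.0569] -36.2
btn [211.3 250.3] 105 [ 0.5779 -0.3384  0.149 ] -40.6
```

The tray is indexed: the lugs average -27.4° against a target of -27.6°. Now I back off, lift and go over the button.

jog_arm(moves=[[-8,0,0,0,0,0,0],[0,0,-38,0,0,0,0],[0,0,-38,0,0,0,0],[0,0,-38,0,0,0,0],[0,0,-38,0,0,0,0],[0,0,-33,0,0,0,0],[0,0,0,0,0,0,0]])

```text
time_s: 11.57
ee_pos: [0.5698, -0.3284, 0.2576]
ee_rot: [[0.574, 0.818, 0.008], [0.819, -0.574, -0.005], [0.0, 0.01, -1.0]]
wrist_force: [0.5, -1.5, 0.4]
finger_gap: 0.0004
grip_force: 0.0
```

jog_arm(moves=[[12.2,-37.4,0,0,0,0,0],[12.2,-37.4,0,0,0,0,0],[12.2,-37.4,0,0,0,0,0],[12.2,-37.4,0,0,0,0,0],[12.2,-37.4,0,0,0,0,0],[12.2,-37.4,0,0,0,0,0],[0,0,0,0,0,0,0]])

```text
time_s: 12.15
ee_pos: [0.4204, -0.1334, 0.2496]
ee_rot: [[0.574, 0.819, -0.004], [0.819, -0.573, 0.002], [-0.0, -0.005, -1.0]]
wrist_force: [1.1, -0.5, -0.3]
finger_gap: -0.0001
grip_force: 0.0
```

jog_arm(moves=[[0,0,0,0,0,-6.5,0],[0,0,0,0,0,-6.5,0],[0,0,0,0,0,-6.5,0],[0,0,0,0,0,-6.5,0],[0,0,0,0,0,-6.5,0],[0,0,0,0,0,-6.5,0],[0,0,0,0,0,-6.5,0],[0,0,0,0,0,-6.5,0]])

```text
time_s: 12.82
ee_pos: [0.4257, -0.1379, 0.2502]
ee_rot: [[-0.297, 0.955, -0.0], [0.955, 0.297, -0.0], [-0.0, -0.0, -1.0]]
wrist_force: [0.5, -0.5, 0.8]
finger_gap: 0.0005
grip_force: 0.0
```

jog_arm(moves=[[0,0,0,0,0,0,0],[0,0,0,0,0,0,0]])

```text
time_s: 12.98
ee_pos: [0.4257, -0.1378, 0.2502]
ee_rot: [[-0.288, 0.958, -0.0], [0.958, 0.288, 0.0], [0.0, -0.0, -1.0]]
wrist_force: [0.3, 0.5, 0.1]
finger_gap: -0.0005
grip_force: 0.0
```

```bash
python3 st.py; python3 - <<'E'
from m import *
c=cam("wrist");a,d=imaging.grab_frame("wrist")
for o in lugs(c,a,d):print(*o)
print('tip px',proj(c,np.array(telemetry.state()["ee_pos"])+[0,0,-.022]),'btn px',proj(c,[.426,-.137,.152]))
cv2.imwrite("pics/w4.png",a[:,:,::-1])
E
```

```text
[ 0.42574085 -0.13777868  0.25020221] 0.10719072572244705 107.51472659178667 16.74343654240002 [-3.80728230e-01  2.00484979e-01  2.04307833e+00 -3.31173685e-05
  8.98111080e-01 -6.72935689e-01]
12.9833 [0.28636048 0.51631996 0.09338181]
lug [523.1   4.6] 32 [0.5806 0.0753 0.0541] [0.575 0.074 0.05 ] [0.586 0.077 0.06 ]
lug [532.3   9.7] 10 [0.5884 0.0728 0.057 ] [0.587 0.072 0.055] [0.59  0.074 0.059]
lug [186.9 194.1] 421 [ 0.3411 -0.1704  0.0555] [ 0.33  -0.182  0.045] [ 0.352 -0.161  0.059]
lug [366.9 193. ] 414 [ 0.5124 -0.1178  0.0557] [ 0.503 -0.129  0.045] [ 0.524 -0.107  0.059]
lug [513.8 242.3] 9 [ 0.6813 -0.124   0.0522] [ 0.679 -0.125  0.047] [ 0.683 -0.122  0.055]
lug [321.5 262.6] 36 [ 0.4926 -0.201   0.0601] [ 0.485 -0.207  0.057] [ 0.503 -0.196  0.062]
btn [537.4 182.7] 632 [ 0.5896 -0.062   0.1509] [ 0.579 -0.083  0.143] [ 0.602 -0.044  0.158]
btn [278.1 206.2] 1662 [ 0.4231 -0.1291  0.1525] [ 0.407 -0.146  0.146] [ 0.44  -0.114  0.155]
btn [507.2 248.1] 858 [ 0.5901 -0.1113  0.1545] [ 0.568 -0.134  0.143] [ 0.612 -0.091  0.158]
btn [532.9 302.1] 884 [ 0.6288 -0.1453  0.1559] [ 0.614 -0.173  0.15 ] [ 0.652 -0.12   0.158]
tip px (np.float64(278.7008745611514), np.float64(268.39517548915137)) btn px (np.float64(278.72857036637384), np.float64(217.47099429769716))
```

View pics/w4.png

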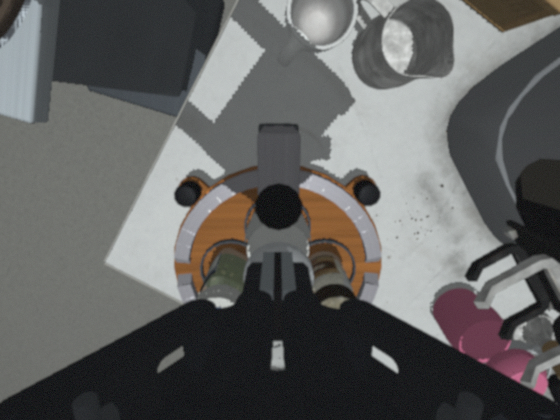

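The wrist view shows the button head at (278,206), centred between the lugs at (187,194) and (367,193), so the tray is square. The head lies about 6 mm farther out than I aimed. Correcting and descending.

jog_arm(moves=[[6,0,0,0,0,0,0],[0,0,30,0,0,0,0],[0,0,30,0,0,0,0],[0,0,10,0,0,0,0],[0,0,0,0,0,0,0],[0,0,3,0,0,0,0],[0,0,2,0,0,0,0],[0,0,0,0,0,0,0]])

```text
time_s: 13.7
ee_pos: [0.4246, -0.1318, 0.1758]
ee_rot: [[-0.292, 0.957, 0.001], [0.957, 0.292, -0.0], [-0.001, 0.001, -1.0]]
wrist_force: [-0.3, 0.6, -0.5]
finger_gap: -0.0
grip_force: 0.0
```

jog_arm(moves=[[0,0,2,0,0,0,0],[0,0,2,0,0,0,0],[0,0,2,0,0,0,0],[0,0,0,0,0,0,0]])

```text
time_s: 14.03
ee_pos: [0.4243, -0.1318, 0.1692]
ee_rot: [[-0.292, 0.956, 0.0], [0.956, 0.292, -0.0], [-0.0, 0.0, -1.0]]
wrist_force: [-0.2, -0.5, 0.0]
finger_gap: -0.0001
grip_force: 0.0
```

jog_arm(moves=[[0,0,2,0,0,0,0],[0,0,2,0,0,0,0]])

```text
time_s: 14.2
ee_pos: [0.4243, -0.1318, 0.1653]
ee_rot: [[-0.292, 0.956, 0.0], [0.956, 0.292, -0.0], [-0.0, 0.0, -1.0]]
wrist_force: [0.0, 0.1, 1.3]
finger_gap: 0.0003
grip_force: 0.8
```

jog_arm(moves=[[0,0,2,0,0,0,0]])

```text
time_s: 14.28
ee_pos: [0.4243, -0.1318, 0.1632]
ee_rot: [[-0.292, 0.956, 0.0], [0.956, 0.292, -0.0], [-0.0, 0.0, -1.0]]
wrist_force: [1.5, -0.5, 0.9]
finger_gap: 0.0002
grip_force: 0.8
```

jog_arm(moves=[[0,0,1.5,0,0,0,0]])

```text
time_s: 14.37
ee_pos: [0.4244, -0.1318, 0.1617]
ee_rot: [[-0.292, 0.956, 0.0], [0.956, 0.292, -0.0], [-0.0, 0.0, -1.0]]
wrist_force: [-1.2, 0.4, 36.7]
finger_gap: 0.0001
grip_force: 18.3
```

The head seated with a firm stop (37 N) at a tip height of 140 mm. Retreating and checking.

jog_arm(moves=[[0,0,-5,0,0,0,0],[0,0,-30,0,0,0,0],[0,0,-35,0,0,0,0],[0,0,-20,0,0,0,0],[0,0,0,0,0,0,0],[0,0,0,0,0,0,0]])

```text
time_s: 14.87
ee_pos: [0.4246, -0.1319, 0.2527]
ee_rot: [[-0.292, 0.956, 0.002], [0.956, 0.292, -0.001], [-0.001, 0.002, -1.0]]
wrist_force: [-0.5, 0.2, -1.3]
finger_gap: -0.0001
grip_force: 0.0
```

```bash
python3 st.py; python3 - <<'E'
from m import *
c=cam("wrist");a,d=imaging.grab_frame("wrist");P=pts(c,d)
m=(a.max(2)<60)&(P[...,2]>.12)&(P[...,2]<.16)&(np.hypot(P[...,0]-.424,P[...,1]+.131)<.02)
print(m.sum(),np.percentile(P[m][:,2],[10,50,90]))
for o in lugs(c,a,d):print(*o[:4])
cv2.imwrite("pics/w5.png",a[:,:,::-1])
a,d=imaging.grab_frame("scene");cv2.imwrite("pics/s5.png",cv2.resize(a[150:350,150:350,::-1],(600,600)))
E
```

```text
[ 0.42461056 -0.13188628  0.25269647] 0.11315224768368103 107.16258491328942 16.987713945713523 [-3.69333278e-01  1.91885555e-01  2.04713152e+00 -4.08602893e-05
  9.00373657e-01 -6.65798281e-01]
14.8667 [-0.53940833  0.17942588 -1.34579163]
1482 [0.13917315 0.14067211 0.14159419]
lug [509.7   4.5] 16 [0.5682 0.0785 0.0564]
lug [364.7 198.2] 405 [ 0.5124 -0.1179  0.0557]
lug [186.9 198.5] 413 [ 0.341  -0.1703  0.0556]
lug [500.7 228.4] 9 [ 0.6602 -0.1073  0.0549]
lug [317.1 266.9] 38 [ 0.4904 -0.2028  0.059 ]
btn [534.2 189.3] 720 [ 0.5911 -0.0603  0.1508]
btn [501.4 254.9] 817 [ 0.59   -0.1114  0.1546]
btn [526.6 307.9] 837 [ 0.629  -0.1456  0.1559]
```

View pics/s5.png

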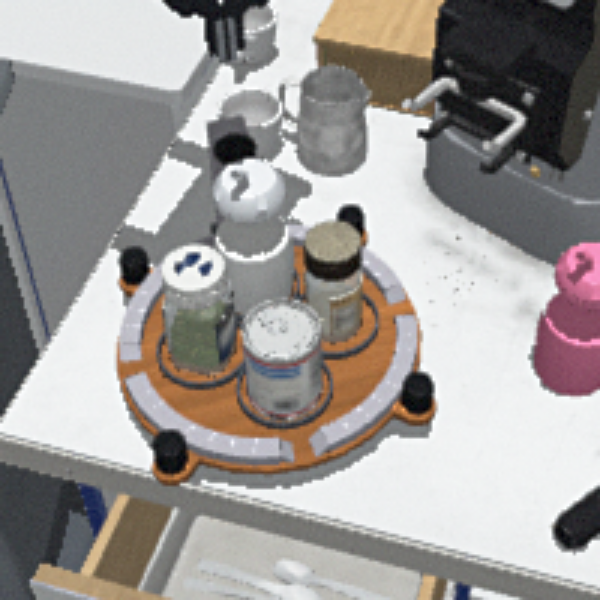

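The button top now measures 140.7 mm, so it is fully down. The pourer stands at the post (crop (252,220)), all the jars are upright, and the arm is clear.

```bash
python3 -c "
from station import workorder;print(workorder.job_done())"
```

```text
the job is handed in; nothing more can be done
None
```

The pourer is at the front in line with the post, the lock button is fully down (head measured at about 140 mm), and the job was handed in at about 15 s with the jars and tin upright.

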